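# Find the hardened landing pad with the hardness gauge

### The arm

A 6-joint arm with a two-finger parallel gripper is mounted at the origin on the work surface. World frame = base frame: x ahead of the robot, y to its left, z up, the work surface at z = 0. Lengths are in m, angles in rad, forces in N, time in s.
With the tool pointing down it reaches from about 0.25 to 0.775 m from the base axis. Payload 4 kg.
Tool frame: the origin (TCP) lies at the very end of the fingers, on their centre line; the grasp point (between the pads) lies hold_point_z behind it (hold_point_z is the distance from the TCP to the grasp point, in m); z points along the fingers, y is the direction in which the jaws open and shut (so a half turn about z gives the same grasp; the last joint's range is limited). The gripper opens to 94 mm and grips with 3 to 60 N. Pads are 16 mm wide; open, the fingers measure 119 mm over their backs; the gripper's body (75 mm by 177 mm) begins 78 mm behind the grasp point.
Start: joints at [1.004, 0.087, 1.371, -0, 1.684, -0.103], TCP at [0.246, 0.492, 0.206] pointing down, gripper open.
Joint ranges: [-3.1, 3.1], [-0.76, 2.03], [0.27, 2.55], [-1.08, 4.22], [0.17, 2.65], [-2.57, 2.57]. Speed limits (rad/s): [2.79, 2.79, 3.14, 3.14, 3.14, 3.14].

### API

Orientations are given as [roll, pitch, yaw] about the fixed x, y, z axes, in that order (R = Rz(yaw) Ry(pitch) Rx(roll)).
In Python, from bench import * gives the robot as it stands.
- The arm moves only by the tool step_arm, never from a script. Its argument "increments" is text: rows parted by semicolons, each of 6 numbers parted by spaces: the shift along the tool's x, y, z in cm, then the turn, a rotation vector about the tool's x, y, z in rad. A call has 1 to 5 rows; each row shifts and turns the commanded pose from where the row before left it, along the tool's axes as they then stand; what a row does not reach is not made up. A row lasts 1/10 s, in which the tool goes at most 50 mm and 8.59 degrees, less where a joint would pass 70% of its speed; a pose out of reach is approached as far as the arm can. A call is refused whole if a number of a shift passes 5 or a number of a turn 0.15, either way. A call with a gripper value outside its range is refused whole. "claw" is the gripper's target within -1 to 1 (shut at 1, half-way at 0, fully open at -1), set as the call begins (left out, the last holds). The fingers move at their own pace and stop on an object; the grip force is fixed at half the most. Time passes only in rows, so rows that do not move let the fingers close. It gives the time, the measured TCP pose, the force and the opening at its end, in the units of the state.
- get_obs(): the state, without advancing time (a new reading comes with each control period).
- snapshot(name): name is "side" or "top"; returns the picture (400x640x3 uint8, red, green, blue); there is no depth.
- calibration(name): a dict with "camera_matrix" (3x3 intrinsics, pixels), "eye" and "orientation" of the camera in the world. Camera axes: x right, y up, looking along -z (the intrinsics and any distortion apply to the point x, -y, -z); pixel columns grow to the right and rows downward; lengths in m; the calibration is good to about 2 mm. A picture is of the moment at which its call begins. calibration takes no time and is no camera call.
- close_job(): hands the job in, once; it reports no verdict.
The state is a dict: "time": time; "joint_positions": joint angles; "qvel": joint speeds; "joint_torque": joint torques, N m; "tool_pos": TCP position; "ee_rot": TCP orientation; "wrist_force": force on the tool from outside, world axes, zero at the start; "wrist_torque": the same for the moment, N m; "width": finger opening in m.
Only numpy, scipy, OpenCV 4.12 (cv2) and the standard library are available. Lean on these libraries where they do the work, as an engineer would, in place of code of your own. Each camera call takes 0.05 s, during which the arm holds its last target. There are 200 camera calls.

### The job

Take the hardness gauge from its stand and test the three rubber landing pads of the dice tray in turn, first the left one, then the middle, then the right as the robot sees them: hold the gauge upright with its pin on the middle of the pad, press until the foot bears on the rim with about 15 N (at least 8 N, never more than 25 N) for half a second, and read how far the pin is driven in. Then mark the hardest pad, the one that drives the pin in farthest, by leaving the gauge standing upright on the middle of that pad, and leave the dice, pawn and bottle alone.

Things in the scene. Friction and masses are not known exactly. Their poses are not given: they have to be found in the camera images.
- gauge_grip (a point): Centre of the gauge's square black grip, 26 x 26 mm and 56 mm tall. The gauge is a loose upright hand tool, about 0.5 kg. This point is on its axis, 80 mm above the underside of its foot and 28 mm below its top; z up. The gauge starts standing in a dark wooden stand, 90 mm square and 26 mm high, in a recess 49 mm across and 10 mm deep.
- gauge_foot (a point): Centre of the underside of the gauge's round aluminium foot (44 mm across, 9 mm high), 80 mm below gauge_grip. A steel pin, 6 mm thick with a round end, stands out 12 mm below it when free and is pushed up into the gauge against a spring of 0.3 N/mm, so the gauge's own weight sets its foot down on the rim of any pad and it stands there by itself.
- gauge: The whole gauge; origin and axes as gauge_foot. Above the foot a barrel 32 mm across; on its +x side a round dial 46 mm across, 13 to 59 mm above the foot's underside, reaching 24 mm out from the axis; on top the grip, 52 to 108 mm above the foot's underside.
- pin (a joint): How far the pin is driven into the gauge: 0 free, 0.012 m flush with the foot. With the foot flat on the rim the three pads read about 0.003 (softest), 0.006 and 0.009 m (hardest). The dial's needle shows the same, going clockwise over the top as one faces the dial: marks are 2 mm of pin travel apart, 0 at the left end.
- slot_left (a point): Middle of the left (+y) pad, at its lowest height: each housing stands on its own screw feet, so the real top is 0 to 5 mm above this point, not measured: feel for it. Each pad is a black rubber disc 26 mm across, flush with the flat rigid rim round it; pushed by the pin it sinks straight down like a spring, up to 9 mm, and comes back. Axes of the tray; pads 96 mm apart in y.
- slot_mid (a point): Middle of the middle pad, at its lowest height (as slot_left).
- slot_right (a point): Middle of the right (-y) pad, at its lowest height (as slot_left).
- unit_a: Base of one of the three pad housings (grey plastic, 90 (x) x 80 mm, 26 mm high when lowest); all look alike and stand side by side on the tray, shuffled: the letter tells neither place nor hardness. Origin: centre of the base's underside, 26 to 31 mm below the middle of its pad. Rubber feet let the housing give about 1 mm for 12 N.
- unit_b: As unit_a.
- unit_c: As unit_a.
- die_a: Black die, 22 mm, loose; leave alone.
- die_b: White die, 22 mm, loose; leave alone.
- pawn: Wooden pawn, 30 mm across, 50 mm tall, loose; leave alone. Origin under its foot.
- bottle: Clear bottle with a blue cap, 72 mm across, 210 mm tall, loose; leave alone. Origin under its foot.
There are look-alikes about, which are no part of the job. Leave any red look-alike of the gauge alone.

How it is judged:
On the way, in this order (a step that is already met when the one before it is completed fails the run):
1. the gauge is pressed upright on the left pad: within 8 mm of its centre, pushing with over 7 N, for 0.25 s (horizontal distance between gauge_foot and slot_left below 0.008 m and angle between gauge_foot's own z axis and vertical below 0.08 rad and (contact force between gauge and unit_a above 7 N or contact force between gauge and unit_b above 7 N or contact force between gauge and unit_c above 7 N)), for 0.25 s.
2. the gauge is pressed upright on the middle pad: within 8 mm of its centre, pushing with over 7 N, for 0.25 s (horizontal distance between gauge_foot and slot_mid below 0.008 m and angle between gauge_foot's own z axis and vertical below 0.08 rad and (contact force between gauge and unit_a above 7 N or contact force between gauge and unit_b above 7 N or contact force between gauge and unit_c above 7 N)), for 0.25 s.
3. the gauge is pressed upright on the right pad: within 8 mm of its centre, pushing with over 7 N, for 0.25 s (horizontal distance between gauge_foot and slot_right below 0.008 m and angle between gauge_foot's own z axis and vertical below 0.08 rad and (contact force between gauge and unit_a above 7 N or contact force between gauge and unit_b above 7 N or contact force between gauge and unit_c above 7 N)), for 0.25 s.
At the end, for the whole second after the job is handed in: The gauge stands released, upright (within 0.06 rad) and at rest on the hardest pad, within 8 mm of its centre, so that its pin stays driven in by 7.8 to 10.5 mm ((horizontal distance between gauge_foot and slot_left below 0.008 m or horizontal distance between gauge_foot and slot_mid below 0.008 m or horizontal distance between gauge_foot and slot_right below 0.008 m) and value of joint pin between 0.0078 and 0.0105 m and angle between gauge_foot's own z axis and vertical below 0.06 rad and linear speed of gauge below 0.02 m/s); the robot touches nothing.
It fails at once if the gauge presses or strikes a pad unit with more than 25 N (contact force between gauge and unit_a above 25 N or contact force between gauge and unit_b above 25 N or contact force between gauge and unit_c above 25 N).
It fails at once if a die, the pawn or the bottle is moved by more than 15 mm (distance of any of die_a, die_b, pawn, bottle from where it was at the start of the episode above 0.015 m).
It also fails if it takes over 48 s, if anything falls off the work surface, if the arm or the gripper's body presses on something with over 40 N, if the wrist force passes 120 N, or if a joint passes its speed limit or range.

## Working session

There is one attempt and no reset: what is moved stays moved. The work goes in short steps, Python scripts to look and compute and a tool call to move; the robot and the scene stay as the last step left them, time stands still between calls to the robot, and variables do not carry over. Pictures are saved under pics/ and viewed, about 8 in all and at most 12, crops included, and the job is handed in when it is done.

Besides the shell and the picture viewer there is one more tool, called after "Request:" as a command line: name --argument value ..., lists and objects as JSON in quotes. step_arm: Moves the arm, as the interface text tells. Its arguments: {"type":"object","properties":{"increments":{"type":"string"},"claw":{"type":"number"}},"required":["increments"]}

```bash
mkdir -p pics; ls; python3 - <<'E'
from bench import *
import cv2
for n in("side","top"):
    c=calibration(n);print(n,c)
    cv2.imwrite(f"pics/{n}0.png",cv2.cvtColor(snapshot(n),cv2.COLOR_RGB2BGR))
print(get_obs())
E
```

```text
pics
side {'camera_matrix': array([[381.26139274,   0.        , 312.34891537],
       [  0.        , 381.26139274, 196.6481559 ],
       [  0.        ,   0.        ,   1.        ]]), 'eye': array([-0.00590291, -0.66015952,  0.64797792]), 'orientation': array([ 1.02050336, -0.00970776, -0.7519416 ])}
top {'camera_matrix': array([[395.39271231,   0.        , 323.41832372],
       [  0.        , 395.39271231, 198.81431959],
       [  0.        ,   0.        ,   1.        ]]), 'eye': array([0.48086487, 0.02606611, 1.29221326]), 'orientation': array([ 1.35257989e-01,  1.45447239e-03, -1.59453324e+00])}
{'time': 0.1, 'joint_positions': array([ 1.00388027e+00,  8.79188100e-02,  1.37206260e+00,  6.90469301e-06,
        1.68358612e+00, -1.03107647e-01]), 'qvel': array([ 8.79005614e-04, -3.60343346e-03, -3.49364311e-03, -7.94933827e-04,
        3.86195956e-05,  1.07402079e-03]), 'joint_torque': array([ 2.31612546e-03, -3.41251624e+01, -3.03302586e+01,  7.19910627e-02,
        3.04011733e-02, -1.07898668e-04]), 'tool_pos': array([0.24579625, 0.49149032, 0.20442115]), 'ee_rot': array([-3.13962897e+00, -2.10090232e-04,  2.67778480e+00]), 'wrist_force': array([ 0.05226106, -0.28634908,  0.10394186]), 'wrist_torque': array([ 0.00097453,  0.00473115, -0.01858123]), 'width': 0.0941499618278121}
```

View pics/side0.png

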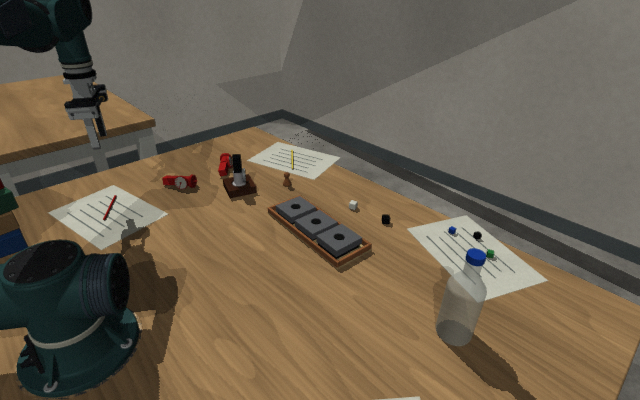

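View pics/top0.png

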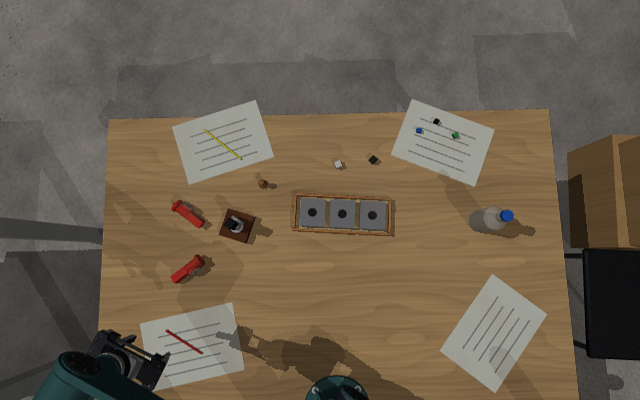

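Both views agree. Candidates for the gauge are the black-gripped one in the dark stand (side 238,175; top 236,224) and two red look-alikes lying down (side 180,182 and 225,163; top 188,214 and 188,269). I choose the black one in the stand. The tray pads are at top ~(312,212), (342,213) and (372,215).

```bash
cat > h.py <<'E'
from bench import *
import cv2, numpy as np
from scipy.spatial.transform import Rotation as R
def ray(n,u,v):
    c=calibration(n);K=c["camera_matrix"]
    d=np.linalg.inv(K)@[u,v,1];d=R.from_euler("xyz",c["orientation"]).as_matrix()@[d[0],-d[1],-d[2]]
    return np.array(c["eye"]),d
def atz(n,u,v,z):
    e,d=ray(n,u,v);return (e+d*(z-e[2])/d[2]).round(4)
def proj(n,p):
    c=calibration(n);q=R.from_euler("xyz",c["orientation"]).as_matrix().T@(np.array(p)-c["eye"])
    w=c["camera_matrix"]@[q[0],-q[1],-q[2]];return (w[:2]/w[2]).round(1)
def crop(img,u0,v0,w,h,s): return cv2.resize(img[v0:v0+h,u0:u0+w],None,fx=s,fy=s,interpolation=cv2.INTER_CUBIC)
E
python3 - <<'E'
from h import *
t=cv2.imread("pics/top0.png");s=cv2.imread("pics/side0.png")
a=crop(t,210,180,200,70,4)
b=crop(s,210,140,64,64,4.6875);c=crop(s,260,180,106,64,4.6875)
row=np.hstack([b,c]);row=cv2.copyMakeBorder(row,0,0,0,max(0,800-row.shape[1]),0)[:,:800]
cv2.imwrite("pics/crop1.png",np.vstack([a,row]))
for p in [(312,212),(342,213.5),(372.5,215)]: print(atz("top",*p,.034))
E
```

```text
[0.6104 0.0613 0.034 ]
[ 0.6033 -0.0344  0.034 ]
[ 0.5962 -0.1316  0.034 ]
```

View pics/crop1.png

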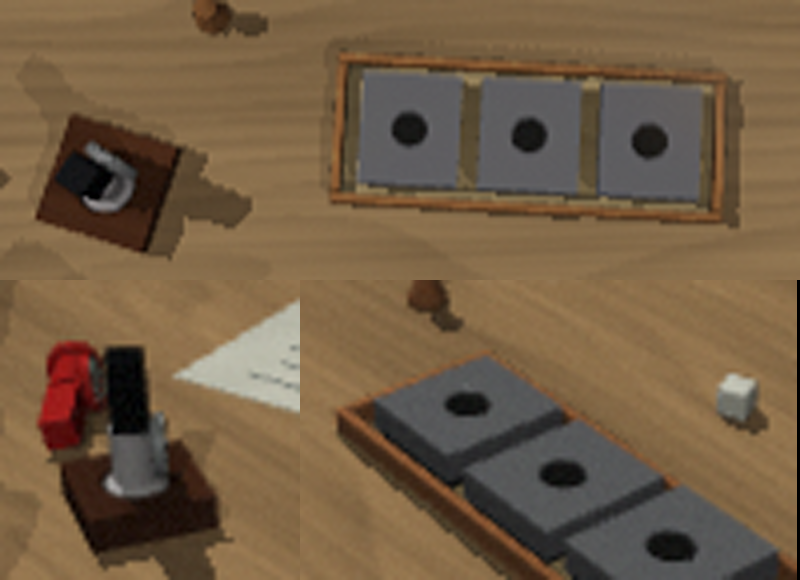

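```bash
python3 - <<'E'
from h import *
import bench;print([ (k,getattr(bench,k)) for k in dir(bench) if 'hold' in k.lower()], [k for k in dir(bench) if k[0]!='_'])
T=lambda x,y:(210+(x+.5)/4-.5,180+(y+.5)/4-.5)
S=lambda x,y:(210+(x+.5)/4.6875-.5,140+(y-280+.5)/4.6875-.5)
S2=lambda x,y:(260+(x-300+.5)/4.6875-.5,180+(y-280+.5)/4.6875-.5)
def tri(a,b):
    e1,d1=ray("top",*a);e2,d2=ray("side",*b)
    s=np.linalg.lstsq(np.c_[d1,-d2],e2-e1,rcond=None)[0]
    p,q=e1+s[0]*d1,e2+s[1]*d2;return ((p+q)/2).round(4),np.linalg.norm(p-q).round(4)
for a,b in [((409,129),(467,404)),((529,135),(563,474)),((650,141),(671,547))]: print("pad",tri(T(*a),S2(*b)))
print("stand corners z.026",[atz("top",*T(*p),.026)[:2] for p in [(72,115),(180,150),(147,252),(38,217)]])
print("stand centre side", atz("side",*S(139,482),.026), "foot top", atz("top",*T(107,186),.025),"grip top",atz("top",*T(82,176),.124), atz("side",*S(125,350),.124))
# white die, pawn
E
```

```text
[('hold_point_z', 0.0188)] ['IKError', 'calibration', 'close_job', 'get_obs', 'hold_point_z', 'snapshot']
pad (array([0.6101, 0.0624, 0.033 ]), np.float64(0.0022))
pad (array([ 0.603 , -0.0333,  0.0323]), np.float64(0.0024))
pad (array([ 0.5954, -0.1293,  0.0361]), np.float64(0.0026))
stand corners z.026 [array([0.6295, 0.3332]), array([0.5991, 0.2462]), array([0.5183, 0.2725]), array([0.5481, 0.3596])]
stand centre side [0.5722 0.3028 0.026 ] foot top [0.5717 0.3048 0.025 ] grip top [0.5724 0.3016 0.124 ] [0.5768 0.3108 0.124 ]
```

Request:
step_arm --increments "0 0 0 0 0 -0.13; -3.7 -0.7 0 0 0 0; -3.7 -0.7 0 0 0 0; -3.7 -0.7 0 0 0 0; -3.7 -0.7 0 0 0 0" --claw -1

```text
time: 0.6
tool_pos: [0.3775, 0.416, 0.2049]
ee_rot: [-3.141, -0.001, 2.808]
wrist_force: [0.6, 0.7, 0.1]
width: 0.094
```

Request:
step_arm --increments "-3.7 -0.7 0 0 0 0; -3.7 -0.7 0 0 0 0; -3.7 -0.7 0 0 0 0; -3.7 -0.7 0 0 0 0; 0 0 0 0 0 0"

```text
time: 1.1
tool_pos: [0.5106, 0.3389, 0.2038]
ee_rot: [-3.139, 0.0, 2.802]
wrist_force: [0.3, -0.1, -0.7]
width: 0.0942
```

```bash
cat >> h.py <<'E'
def to(p,yaw=None):
    o=get_obs();r=R.from_euler("xyz",o["ee_rot"])
    print("t",round(o["time"],2),"pos",o["tool_pos"].round(4),"rpy",o["ee_rot"].round(4),"F",o["wrist_force"].round(2),"w",round(o["width"],4),"tool shift cm",(r.inv().apply(np.array(p)-o["tool_pos"])*100).round(2))
E
python3 -c "
from h import *
to([.573,.303,.083])"
```

```text
t 1.1 pos [0.5106 0.3389 0.2038] rpy [-3.1391e+00  2.0000e-04  2.8022e+00] F [ 0.25 -0.13 -0.7 ] w 0.0942 tool shift cm [-7.08 -1.28 12.08]
```

Request:
step_arm --increments "-3.5 -0.65 0 0 0 0; -3.6 -0.65 0 0 0 0; 0 0 2.5 0 0 0; 0 0 0 0 0 0"

```text
time: 1.5
tool_pos: [0.5684, 0.3055, 0.1758]
ee_rot: [-3.136, -0.007, 2.807]
wrist_force: [-0.5, -0.6, 0.3]
width: 0.0939
```

```bash
python3 - <<'E'
from h import *
to([.573,.303,.083])
s=cv2.cvtColor(snapshot("side"),cv2.COLOR_RGB2BGR);t=cv2.cvtColor(snapshot("top"),cv2.COLOR_RGB2BGR)
cv2.imwrite("pics/c2.png",np.hstack([crop(s,190,100,100,100,4),crop(t,190,170,100,100,4)]))
E
```

```text
t 1.5 pos [0.5684 0.3055 0.1758] rpy [-3.1363 -0.0067  2.8069] F [-0.54 -0.63  0.26] w 0.0939 tool shift cm [-0.58 -0.04  9.28]
```

View pics/c2.png

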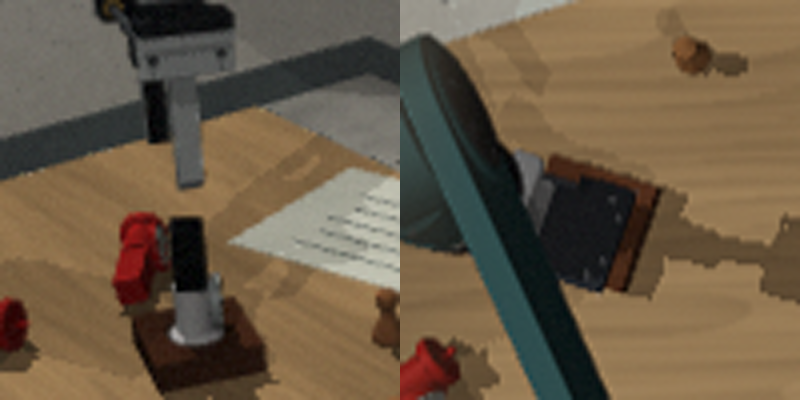

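```bash
python3 - <<'E'
from h import *
for p in [(.5684,.3055,.1758),(.573,.303,.124),(.573,.303,.016)]: print((proj("side",p)-[190,100])*4)
o=get_obs();r=R.from_euler("xyz",o["ee_rot"])
for s in (-1,1): print((proj("side",o["tool_pos"]+r.apply([0,s*.047,0]))-[190,100])*4)
E
```

```text
[173.6 162.8]
[186.4 222.8]
[198.8 340.8]
[188.  180.4]
[158. 136.]
```

Request:
step_arm --increments "-0.4 0 3 0 0 0; 0 0 3 0 0 0; 0 0 2 0 0 0; 0 0 1 0 0 0; 0 0 0 0 0 0"

```text
time: 2.1
tool_pos: [0.5728, 0.3056, 0.0898]
ee_rot: [-3.14, -0.002, 2.809]
wrist_force: [-0.2, 0.7, -0.1]
width: 0.0938
```

```bash
python3 -c "
from h import *
to([.573,.303,.083])"
```

```text
t 2.1 pos [0.5728 0.3056 0.0898] rpy [-3.1404e+00 -1.6000e-03  2.8090e+00] F [-0.22  0.66 -0.12] w 0.0938 tool shift cm [-0.11 -0.24  0.68]
```

Request:
step_arm --increments "-0.1 -0.2 0.6 0 0 0; 0 0 0 0 0 0"

```text
time: 2.3
tool_pos: [0.5747, 0.3031, 0.0856]
ee_rot: [3.14, 0.001, 2.808]
wrist_force: [-0.3, -0.1, 0.1]
width: 0.0938
```

Request:
step_arm --increments "0 0 0 0 0 0; 0 0 0 0 0 0; 0 0 0 0 0 0; 0 0 0 0 0 0; 0 0 0 0 0 0" --claw 1

```text
time: 2.8
tool_pos: [0.5743, 0.303, 0.0846]
ee_rot: [3.141, 0.0, 2.808]
wrist_force: [0.3, -0.1, -0.2]
width: 0.0572
```

Request:
step_arm --increments "0 0 0 0 0 0; 0 0 0 0 0 0; 0 0 0 0 0 0; 0 0 0 0 0 0; 0 0 0 0 0 0"

```text
time: 3.3
tool_pos: [0.5747, 0.3036, 0.0848]
ee_rot: [3.14, 0.001, 2.808]
wrist_force: [0.9, 1.8, 0.2]
width: 0.0281
```

Request:
step_arm --increments "0 0 0 0 0 0; 0 0 0 0 0 0; 0 0 0 0 0 0"

```text
time: 3.6
tool_pos: [0.5746, 0.3035, 0.0848]
ee_rot: [3.14, 0.0, 2.808]
wrist_force: [1.2, 3.6, -0.1]
width: 0.0282
```

Request:
step_arm --increments "0 0 -0.5 0 0 0; 0 0 -1 0 0 0; 0 0 -2 0 0 0; 0 0 -3 0 0 0; 0 0 -3 0 0 0"

```text
time: 4.1
tool_pos: [0.5722, 0.3011, 0.177]
ee_rot: [-3.134, -0.006, 2.807]
wrist_force: [0.8, 0.4, -5.1]
width: 0.0255
```

Request:
step_arm --increments "0 0 0 0 0 0; 0 0 0 0 0 0; 0 0 0 0 0 0"

```text
time: 4.4
tool_pos: [0.5727, 0.3019, 0.1758]
ee_rot: [-3.137, -0.005, 2.808]
wrist_force: [-0.4, -0.6, -6.8]
width: 0.026
```

```bash
python3 - <<'E'
from h import *
to([.61,.062,.18])
s=cv2.cvtColor(snapshot("side"),cv2.COLOR_RGB2BGR)
cv2.imwrite("pics/c3.png",crop(s,200,90,80,100,6))
E
```

```text
t 4.4 pos [0.5727 0.3019 0.1758] rpy [-3.1367 -0.0047  2.8075] F [-0.39 -0.58 -6.76] w 0.026 tool shift cm [-11.39 -21.44  -0.37]
```

View pics/c3.png

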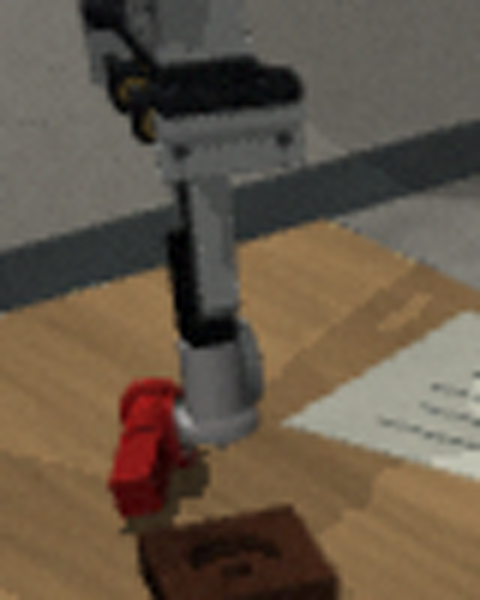

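Request:
step_arm --increments "0 0 0 0 0 0.15; 0 0 0 0 0 0.15; 0 0 0 0 0 0.15; 0 0 0 0 0 0.15; 0 0 0 0 0 0.15"

```text
time: 4.95
tool_pos: [0.5732, 0.3023, 0.1767]
ee_rot: [-3.137, -0.0, 2.052]
wrist_force: [-1.0, 0.1, -5.3]
width: 0.0258
```

Request:
step_arm --increments "0 0 0 0 0 0.15; 0 0 0 0 0 0.15; 0 0 0 0 0 0.15; 0 0 0 0 0 0.15; 0 0 0 0 0 0.15"

```text
time: 5.45
tool_pos: [0.5731, 0.3023, 0.1767]
ee_rot: [-3.138, 0.003, 1.302]
wrist_force: [0.7, -0.4, -5.1]
width: 0.0257
```

Request:
step_arm --increments "0 0 0 0 0 0.15; 0 0 0 0 0 0.15; 0 0 0 0 0 0.15; 0 0 0 0 0 0; 0 0 0 0 0 0"

```text
time: 5.95
tool_pos: [0.5735, 0.3026, 0.1777]
ee_rot: [-3.14, 0.003, 0.861]
wrist_force: [0.1, 0.0, -4.5]
width: 0.0257
```

```bash
python3 - <<'E'
from h import *
to([.610,.062,.17])
E
```

```text
t 5.95 pos [0.5735 0.3026 0.1777] rpy [-3.1402e+00  2.9000e-03  8.6090e-01] F [ 0.06  0.04 -4.5 ] w 0.0257 tool shift cm [-15.87  18.45   0.79]
```

Request:
step_arm --increments "-2.6 3.1 0 0 0 0; -2.6 3.1 0 0 0 0; -2.6 3.1 0 0 0 0; -2.6 3.1 0 0 0 0; -2.6 3.1 0 0 0 0"

```text
time: 6.45
tool_pos: [0.6062, 0.1017, 0.1789]
ee_rot: [-3.141, 0.001, 0.861]
wrist_force: [0.5, 0.5, -4.9]
width: 0.0255
```

Request:
step_arm --increments "-2.6 2.9 0 0 0 0; 0 0 0 0 0 0; 0 0 0 0 0 0; 0 0 0 0 0 0"

```text
time: 6.85
tool_pos: [0.6111, 0.0654, 0.1791]
ee_rot: [-3.14, -0.0, 0.86]
wrist_force: [0.2, -0.1, -4.9]
width: 0.0256
```

```bash
python3 - <<'E'
from h import *
to([.610,.062,.12])
s=cv2.cvtColor(snapshot("side"),cv2.COLOR_RGB2BGR)
p=get_obs()["tool_pos"]
for q in [p,p-[0,0,.0688],(.61,.062,.033)]: print((proj("side",q)-[245,130])*6)
cv2.imwrite("pics/c4.png",crop(s,245,130,100,100,6))
E
```

```text
t 6.85 pos [0.6111 0.0654 0.1791] rpy [-3.1405e+00 -1.0000e-04  8.5960e-01] F [ 0.25 -0.14 -4.94] w 0.0256 tool shift cm [-0.33  0.15  5.91]
[296.4 186.6]
[298.8 316.2]
[304.2 456.6]
```

View pics/c4.png

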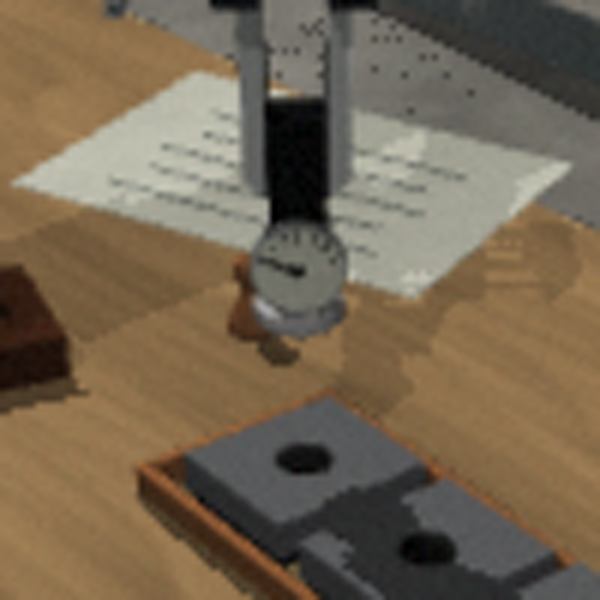

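Request:
step_arm --increments "-0.3 0.1 1.5 0 0 0; 0 0 2 0 0 0; 0 0 2 0 0 0; 0 0 0 0 0 0; 0 0 0 0 0 0"

```text
time: 7.4
tool_pos: [0.6094, 0.0623, 0.1234]
ee_rot: [-3.14, 0.001, 0.859]
wrist_force: [0.3, 0.1, -4.7]
width: 0.0259
```

```bash
python3 - <<'E'
from h import *
to([.610,.062,.108])
E
```

```text
t 7.4 pos [0.6094 0.0623 0.1234] rpy [-3.1399e+00  1.4000e-03  8.5900e-01] F [ 0.3   0.15 -4.7 ] w 0.0259 tool shift cm [0.02 0.06 1.54]
```

Request:
step_arm --increments "0 0 0.5 0 0 0; 0 0 0.5 0 0 0; 0 0 0.2 0 0 0; 0 0 0 0 0 0; 0 0 0 0 0 0"

```text
time: 7.9
tool_pos: [0.6103, 0.0617, 0.1128]
ee_rot: [3.141, -0.0, 0.858]
wrist_force: [-0.2, 0.6, -4.7]
width: 0.0257
```

Request:
step_arm --increments "0 0 0.1 0 0 0; 0 0 0.1 0 0 0; 0 0 0 0 0 0"

```text
time: 8.2
tool_pos: [0.6103, 0.0616, 0.1105]
ee_rot: [3.141, -0.0, 0.858]
wrist_force: [-0.5, 0.2, -4.5]
width: 0.0257
```

Request:
step_arm --increments "0 0 0.1 0 0 0; 0 0 0.1 0 0 0; 0 0 0 0 0 0"

```text
time: 8.5
tool_pos: [0.6102, 0.0616, 0.1083]
ee_rot: [3.142, -0.0, 0.858]
wrist_force: [0.0, -0.2, -4.1]
width: 0.0257
```

Request:
step_arm --increments "0 0 0.1 0 0 0; 0 0 0.1 0 0 0; 0 0 0 0 0 0"

```text
time: 8.8
tool_pos: [0.6102, 0.0617, 0.1063]
ee_rot: [3.142, -0.0, 0.858]
wrist_force: [0.0, 0.5, -4.4]
width: 0.0259
```

Request:
step_arm --increments "0 0 0.1 0 0 0; 0 0 0.05 0 0 0; 0 0 0 0 0 0"

```text
time: 9.1
tool_pos: [0.6102, 0.0617, 0.1049]
ee_rot: [3.142, -0.0, 0.858]
wrist_force: [0.2, -0.0, -3.3]
width: 0.0254
```

Request:
step_arm --increments "0 0 0.1 0 0 0; 0 0 0 0 0 0; 0 0 0 0 0 0"

```text
time: 9.4
tool_pos: [0.6102, 0.0617, 0.104]
ee_rot: [3.142, -0.0, 0.858]
wrist_force: [-0.4, 0.1, -3.4]
width: 0.0259
```

Request:
step_arm --increments "0 0 0.05 0 0 0; 0 0 0.05 0 0 0; 0 0 0 0 0 0"

```text
time: 9.7
tool_pos: [0.6102, 0.0617, 0.1029]
ee_rot: [-3.142, -0.0, 0.858]
wrist_force: [0.5, -0.7, -4.0]
width: 0.0258
```

Request:
step_arm --increments "0 0 0.1 0 0 0; 0 0 0 0 0 0"

```text
time: 9.9
tool_pos: [0.6103, 0.0617, 0.1025]
ee_rot: [3.141, -0.0, 0.858]
wrist_force: [-0.3, -0.3, -1.9]
width: 0.026
```

Request:
step_arm --increments "0 0 0.1 0 0 0; 0 0 0 0 0 0"

```text
time: 10.1
tool_pos: [0.6103, 0.0617, 0.1021]
ee_rot: [3.141, -0.001, 0.858]
wrist_force: [-2.3, -0.5, 1.2]
width: 0.0257
```

Request:
step_arm --increments "0 0 0.1 0 0 0; 0 0 0.05 0 0 0; 0 0 0 0 0 0"

```text
time: 10.4
tool_pos: [0.6104, 0.0617, 0.1016]
ee_rot: [3.141, -0.001, 0.858]
wrist_force: [-3.2, 1.2, 6.2]
width: 0.0259
```

Request:
step_arm --increments "0 0 0.1 0 0 0; 0 0 0 0 0 0"

```text
time: 10.6
tool_pos: [0.6104, 0.0618, 0.1014]
ee_rot: [3.14, -0.001, 0.858]
wrist_force: [-4.9, -1.2, 8.8]
width: 0.0259
```

Request:
step_arm --increments "0 0 0.02 0 0 0; 0 0 0 0 0 0; 0 0 0 0 0 0; 0 0 0 0 0 0; 0 0 0 0 0 0"

```text
time: 11.1
tool_pos: [0.6104, 0.0618, 0.1013]
ee_rot: [3.14, -0.002, 0.858]
wrist_force: [-4.8, -1.7, 9.1]
width: 0.0253
```

```bash
python3 - <<'E'
from h import *
s=cv2.cvtColor(snapshot("side"),cv2.COLOR_RGB2BGR)
to([.603,-.034,.14])
cv2.imwrite("pics/c5.png",crop(s,270,165,50,50,10))
E
```

```text
t 11.15 pos [0.6104 0.0617 0.1013] rpy [ 3.1402e+00 -1.5000e-03  8.5790e-01] F [-4.38 -0.83  9.85] w 0.0257 tool shift cm [-7.72  5.7  -3.87]
```

View pics/c5.png

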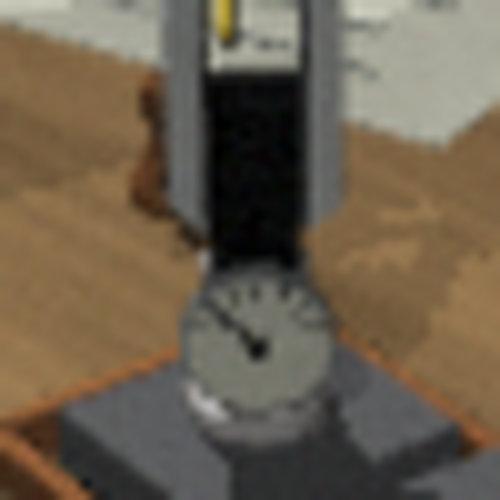

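Needle stands at about 45° up-left, roughly 3 mm: the left pad is soft. On to the middle pad.

Request:
step_arm --increments "0 0 -1.5 0 0 0; 0 0 -1.5 0 0 0; -2.6 1.9 0 0 0 0; -2.6 1.9 0 0 0 0; -2.5 1.9 0 0 0 0"

```text
time: 11.65
tool_pos: [0.6029, -0.0347, 0.1283]
ee_rot: [3.141, 0.0, 0.859]
wrist_force: [-0.1, -0.2, -4.9]
width: 0.0258
```

Request:
step_arm --increments "0 0 0 0 0 0; 0 0 0 0 0 0"

```text
time: 11.85
tool_pos: [0.6029, -0.0343, 0.128]
ee_rot: [-3.141, -0.001, 0.856]
wrist_force: [0.7, -0.2, -5.5]
width: 0.0261
```

```bash
python3 - <<'E'
from h import *
to([.603,-.034,.108])
E
```

```text
t 11.85 pos [ 0.6029 -0.0343  0.128 ] rpy [-3.1407e+00 -5.0000e-04  8.5620e-01] F [ 0.74 -0.2  -5.48] w 0.0261 tool shift cm [ 0.03 -0.01  2.  ]
```

Request:
step_arm --increments "0 0 0.7 0 0 0; 0 0 0.7 0 0 0; 0 0 0.4 0 0 0; 0 0 0 0 0 0; 0 0 0 0 0 0"

```text
time: 12.35
tool_pos: [0.6027, -0.0333, 0.1101]
ee_rot: [-3.141, 0.0, 0.859]
wrist_force: [0.2, 1.1, -3.7]
width: 0.0259
```

Request:
step_arm --increments "0 0 0.1 0 0 0; 0 0 0.1 0 0 0; 0 0 0 0 0 0"

```text
time: 12.65
tool_pos: [0.6031, -0.0337, 0.1084]
ee_rot: [3.141, -0.001, 0.858]
wrist_force: [-1.5, -0.4, -3.8]
width: 0.026
```

Request:
step_arm --increments "0 0 0.1 0 0 0; 0 0 0.05 0 0 0; 0 0 0 0 0 0"

```text
time: 12.95
tool_pos: [0.6031, -0.0339, 0.1068]
ee_rot: [3.141, -0.0, 0.858]
wrist_force: [0.5, 0.7, -4.4]
width: 0.0259
```

Request:
step_arm --increments "0 0 0.1 0 0 0; 0 0 0 0 0 0"

```text
time: 13.15
tool_pos: [0.6031, -0.0339, 0.1058]
ee_rot: [3.141, -0.0, 0.858]
wrist_force: [-0.1, 0.2, -3.8]
width: 0.026
```

Request:
step_arm --increments "0 0 0.1 0 0 0; 0 0 0 0 0 0"

```text
time: 13.35
tool_pos: [0.6031, -0.0339, 0.1047]
ee_rot: [3.141, -0.0, 0.858]
wrist_force: [0.7, 0.3, -3.6]
width: 0.0258
```

Request:
step_arm --increments "0 0 0.1 0 0 0; 0 0 0 0 0 0"

```text
time: 13.55
tool_pos: [0.6031, -0.0339, 0.1037]
ee_rot: [3.141, -0.0, 0.858]
wrist_force: [-0.3, 0.1, -3.7]
width: 0.026
```

Request:
step_arm --increments "0 0 0.1 0 0 0; 0 0 0 0 0 0"

```text
time: 13.75
tool_pos: [0.603, -0.0339, 0.1027]
ee_rot: [3.141, -0.0, 0.858]
wrist_force: [0.2, 0.4, -3.8]
width: 0.0261
```

Request:
step_arm --increments "0 0 0.1 0 0 0; 0 0 0 0 0 0"

```text
time: 13.95
tool_pos: [0.6031, -0.0339, 0.102]
ee_rot: [3.141, -0.0, 0.858]
wrist_force: [0.6, 0.3, -2.0]
width: 0.026
```

Request:
step_arm --increments "0 0 0.1 0 0 0; 0 0 0 0 0 0"

```text
time: 14.15
tool_pos: [0.6031, -0.0339, 0.1016]
ee_rot: [3.141, -0.001, 0.858]
wrist_force: [-0.7, -0.1, 1.2]
width: 0.0253
```

Request:
step_arm --increments "0 0 0.1 0 0 0; 0 0 0.05 0 0 0; 0 0 0 0 0 0"

```text
time: 14.45
tool_pos: [0.6032, -0.0338, 0.1011]
ee_rot: [3.14, -0.001, 0.858]
wrist_force: [-2.7, 1.4, 4.4]
width: 0.0259
```

Request:
step_arm --increments "0 0 0.1 0 0 0; 0 0 0 0 0 0"

```text
time: 14.65
tool_pos: [0.6032, -0.0338, 0.1009]
ee_rot: [3.14, -0.001, 0.858]
wrist_force: [-3.6, 0.5, 8.0]
width: 0.0257
```

Request:
step_arm --increments "0 0 0.04 0 0 0; 0 0 0 0 0 0; 0 0 0 0 0 0; 0 0 0 0 0 0; 0 0 0 0 0 0"

```text
time: 15.15
tool_pos: [0.6032, -0.0338, 0.1008]
ee_rot: [3.14, -0.001, 0.858]
wrist_force: [-4.0, 1.0, 8.7]
width: 0.0257
```

```bash
python3 - <<'E'
from h import *
s=cv2.cvtColor(snapshot("side"),cv2.COLOR_RGB2BGR)
print(proj("side",get_obs()["tool_pos"]))
to([.5957,-.130,.13])
cv2.imwrite("pics/c6.png",crop(s,290,180,50,50,10))
E
```

```text
[316.7 200.3]
t 15.2 pos [ 0.6032 -0.0338  0.1008] rpy [ 3.140e+00 -1.300e-03  8.579e-01] F [-4.34  0.32  8.42] w 0.0256 tool shift cm [-7.77  5.73 -2.92]
```

View pics/c6.png

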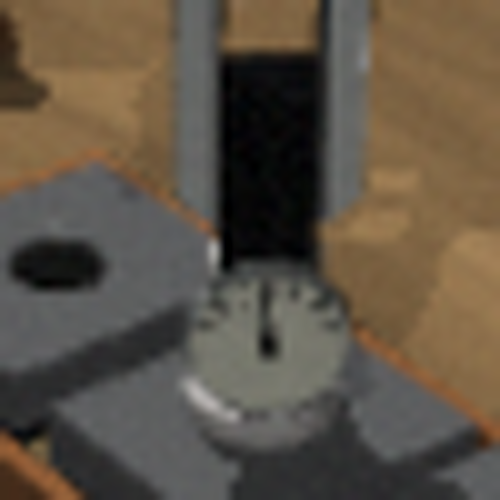

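Needle straight up, about 6 mm. The right pad is still to be tested.

Request:
step_arm --increments "0 0 -1.5 0 0 0; 0 0 -1.5 0 0 0; -2.6 1.9 0 0 0 0; -2.6 1.9 0 0 0 0; -2.6 1.9 0 0 0 0"

```text
time: 15.7
tool_pos: [0.5947, -0.1311, 0.1277]
ee_rot: [-3.141, 0.001, 0.859]
wrist_force: [0.9, 0.4, -4.3]
width: 0.0262
```

Request:
step_arm --increments "0 0 0 0 0 0; 0 0 0 0 0 0"

```text
time: 15.9
tool_pos: [0.5947, -0.1308, 0.1274]
ee_rot: [-3.14, 0.0, 0.856]
wrist_force: [0.1, -0.4, -5.2]
width: 0.0257
```

```bash
python3 - <<'E'
from h import *
to([.5957,-.130,.108])
E
```

```text
t 15.9 pos [ 0.5947 -0.1308  0.1274] rpy [-3.1401e+00  1.0000e-04  8.5600e-01] F [ 0.08 -0.38 -5.15] w 0.0257 tool shift cm [0.13 0.03 1.94]
```

Request:
step_arm --increments "0.1 0 0.7 0 0 0; 0 0 0.7 0 0 0; 0 0 0.2 0 0 0; 0 0 0 0 0 0; 0 0 0 0 0 0"

```text
time: 16.4
tool_pos: [0.5956, -0.1286, 0.112]
ee_rot: [-3.141, -0.0, 0.859]
wrist_force: [0.4, 2.0, -3.6]
width: 0.0258
```

Request:
step_arm --increments "0 0 0.1 0 0 0; 0 0 0.1 0 0 0; 0 0 0 0 0 0"

```text
time: 16.7
tool_pos: [0.5958, -0.1292, 0.1099]
ee_rot: [3.142, -0.0, 0.858]
wrist_force: [1.4, 0.5, -2.3]
width: 0.0257
```

Request:
step_arm --increments "0 0 0.1 0 0 0; 0 0 0 0 0 0"

```text
time: 16.9
tool_pos: [0.5958, -0.1294, 0.1089]
ee_rot: [3.141, -0.0, 0.858]
wrist_force: [-0.1, 1.4, -3.6]
width: 0.0258
```

Request:
step_arm --increments "0 0 0.1 0 0 0; 0 0 0 0 0 0"

```text
time: 17.1
tool_pos: [0.5958, -0.1294, 0.1079]
ee_rot: [3.141, -0.0, 0.858]
wrist_force: [-0.4, 1.1, -2.9]
width: 0.0256
```

Request:
step_arm --increments "0 0 0.1 0 0 0; 0 0 0 0 0 0"

```text
time: 17.3
tool_pos: [0.5958, -0.1294, 0.1069]
ee_rot: [3.141, -0.0, 0.858]
wrist_force: [0.2, 0.4, -1.6]
width: 0.0261
```

Request:
step_arm --increments "0 0 0.1 0 0 0; 0 0 0 0 0 0"

```text
time: 17.5
tool_pos: [0.5958, -0.1294, 0.106]
ee_rot: [3.141, -0.0, 0.858]
wrist_force: [-0.9, 1.5, -2.2]
width: 0.0257
```

Request:
step_arm --increments "0 0 0.1 0 0 0; 0 0 0 0 0 0"

```text
time: 17.7
tool_pos: [0.5959, -0.1294, 0.1057]
ee_rot: [3.141, -0.0, 0.858]
wrist_force: [-1.6, 0.7, -0.1]
width: 0.0258
```

Request:
step_arm --increments "0 0 0.1 0 0 0; 0 0 0 0 0 0"

```text
time: 17.9
tool_pos: [0.5959, -0.1294, 0.1053]
ee_rot: [3.141, -0.001, 0.858]
wrist_force: [-2.8, 1.9, 4.7]
width: 0.0255
```

Request:
step_arm --increments "0 0 0.1 0 0 0; 0 0 0 0 0 0"

```text
time: 18.1
tool_pos: [0.5959, -0.1294, 0.105]
ee_rot: [3.14, -0.001, 0.858]
wrist_force: [-3.6, 2.9, 7.4]
width: 0.026
```

Request:
step_arm --increments "0 0 0.05 0 0 0; 0 0 0 0 0 0; 0 0 0 0 0 0; 0 0 0 0 0 0; 0 0 0 0 0 0"

```text
time: 18.6
tool_pos: [0.5959, -0.1294, 0.1049]
ee_rot: [3.14, -0.001, 0.858]
wrist_force: [-3.8, 1.8, 8.8]
width: 0.0257
```

```bash
python3 - <<'E'
from h import *
s=cv2.cvtColor(snapshot("side"),cv2.COLOR_RGB2BGR)
to([.5957,-.130,.108])
cv2.imwrite("pics/c7.png",crop(s,310,195,50,50,10))
E
```

```text
t 18.65 pos [ 0.5959 -0.1294  0.1049] rpy [ 3.1401e+00 -9.0000e-04  8.5780e-01] F [-4.61  1.52  8.33] w 0.0259 tool shift cm [-0.06  0.03 -0.31]
```

View pics/c7.png

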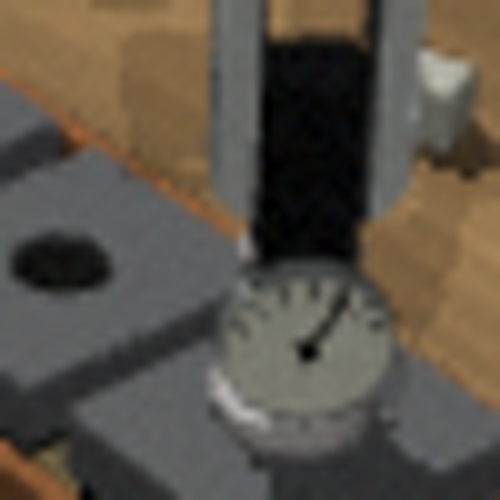

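Needle is well right of vertical, about 9 mm, so the right pad is the hardest. I'll unload and release the gauge here.

Request:
step_arm --increments "0 0 -0.1 0 0 0; 0 0 -0.1 0 0 0; 0 0 0 0 0 0; 0 0 0 0 0 0"

```text
time: 19.05
tool_pos: [0.5959, -0.1294, 0.1052]
ee_rot: [3.141, -0.001, 0.858]
wrist_force: [-3.3, 0.8, 5.4]
width: 0.0258
```

Request:
step_arm --increments "0 0 0 0 0 0; 0 0 0 0 0 0; 0 0 0 0 0 0; 0 0 0 0 0 0; 0 0 0 0 0 0" --claw -1

```text
time: 19.55
tool_pos: [0.5957, -0.1295, 0.104]
ee_rot: [-3.141, 0.0, 0.858]
wrist_force: [0.3, 0.2, 0.3]
width: 0.0624
```

Request:
step_arm --increments "0 0 0 0 0 0; 0 0 0 0 0 0; 0 0 0 0 0 0; 0 0 0 0 0 0; 0 0 0 0 0 0"

```text
time: 20.05
tool_pos: [0.5957, -0.1294, 0.1044]
ee_rot: [3.142, -0.0, 0.858]
wrist_force: [-0.6, -0.8, -0.3]
width: 0.0936
```

Request:
step_arm --increments "0 0 -1 0 0 0; 0 0 -2 0 0 0; 0 0 -3 0 0 0; 0 0 -3 0 0 0; 0 0 -3 0 0 0"

```text
time: 20.55
tool_pos: [0.5957, -0.1294, 0.2265]
ee_rot: [3.141, -0.0, 0.858]
wrist_force: [0.1, 0.0, 0.8]
width: 0.0942
```

Request:
step_arm --increments "0 0 0 0 0 0; 0 0 0 0 0 0; 0 0 0 0 0 0; 0 0 0 0 0 0"

```text
time: 20.95
tool_pos: [0.5948, -0.1291, 0.2222]
ee_rot: [-3.138, 0.001, 0.858]
wrist_force: [0.1, 0.1, -0.6]
width: 0.094
```

```bash
python3 - <<'E'
from h import *
s=cv2.cvtColor(snapshot("side"),cv2.COLOR_RGB2BGR);t=cv2.cvtColor(snapshot("top"),cv2.COLOR_RGB2BGR)
for q in [(.5958,-.1295,.144),(.5958,-.1295,.036)]: print((proj("side",q)-[290,165])*5)
to([.5957,-.130,.2])
cv2.imwrite("pics/c8.png",np.hstack([crop(s,290,165,80,100,5),crop(t,300,170,100,125,4)[:500]]))
E
```

```text
[257.  183.5]
[247.  357.5]
t 21.05 pos [ 0.5951 -0.1292  0.2226] rpy [-3.1388e+00  1.1000e-03  8.5780e-01] F [ 0.28 -0.11  0.68] w 0.094 tool shift cm [-0.02  0.11  2.26]
```

View pics/c8.png

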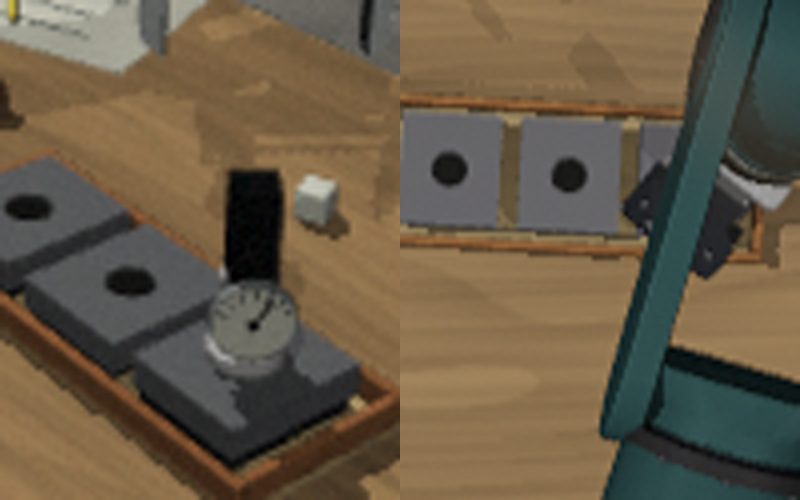

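The gauge stands upright and released on the right pad, with its needle at about 9 mm and the gripper clear above it.

```bash
python3 -c "
from bench import *
print(close_job())"
```

```text
the job is handed in; nothing more can be done
None
```

I pressed the gauge on the left, middle and right pads in that order and left it standing, released, on the right pad, the hardest. The job was handed in at about 21 s; no verdict was reported.

| Pad | Pin reading, from the dial |
|---|---|
| Left | about 3 mm (softest) |
| Middle | about 6 mm |
| Right | about 9 mm (hardest) |

- **Force:** each press was held at about 13–14 N for roughly half a second, estimated from the wrist reading plus the gauge's weight of about 5 N. There was also a sideways force of about 4 N. No reading between steps came near 25 N.
- **Last check:** the side picture shows the gauge upright where I released it, with the needle still at about 9 mm and the gripper open and clear above it.
- **What I could not confirm:** the arm hid the gauge in the top view, so its centring on the pad rests on the earlier pad measurements (two-camera mismatch of 2–3 mm) and the arm's position when I let go.
- **Dice, pawn and bottle:** the arm stayed away from them, but I did not measure their positions again at the end.

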